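# Tong a cleaned bush from the ultrasonic cleaner through the gap gauge

## Task

Take the red-jawed tongs from their orange rest and, without ever touching the bush with the fingers, use them to lift the slim brass bush out of the ultrasonic cleaner. Prove its size by carrying it low through the gap gauge, in at the yellow flared side and out at the back, without forcing it, then stand it upright on the green pad of the white drying tray. Put the tongs back upright in their rest, let go, and leave the thick bush and everything else where it is.

Things in the scene. Friction and masses are not known exactly. Their poses are not given: they have to be found in the camera images.
- tongs: Parallel-jaw tongs, 146 mm tall, 0.17 kg, standing jaws down: two steel arms with black rubber grips, joined at the top by a black guide block (24 x 20 mm, z 128 to 144). Origin: midway between the jaws at their lower ends; z up along the tongs, y the line on which the arms close. Squeezing the handles moves both arms in parallel, up to 12 mm each; a spring (1.8 N per mm of each arm) reopens them.
- tongs_grip (a point): Grip point on the tongs' axis, 105 mm above the jaws' lower ends: squeeze here along the tongs' y. Handles: flat, 22 mm wide in x, z 60 to 144; over their outer faces 56 mm relaxed, 38 mm with the slim bush clamped, 32 mm shut. Squeezed to 46 to 51 mm the tongs are held but still open.
- tongs_jaws (a point): Middle of the space between the red jaws, 17.5 mm above their lower ends. Jaws: z 0 to 35, 30 mm wide in x, each with an upright V groove that centres the bush; relaxed gap 50 mm at the bottom of the V, 40 mm at its edges, 62 mm over the jaws' backs.
- rest: Orange tongs rest, fixed: open-topped box, outside 54 mm (x) by 86 mm (y) by 50 mm high, walls 5 mm, floor 5 mm (inside 44 x 76 mm), on a flat foot 90 x 120 x 4 mm. Origin: centre of its underside. The tongs stand in it with their y along its y.
- cleaner: Ultrasonic cleaner, fixed: steel open-topped box 170 mm (x) by 220 mm (y) by 130 mm high with a blue front panel at -x, walls 10 mm, basket floor 60 mm above its underside. Origin: centre of its underside on the bench.
- slim_bush: Slim brass bush, the one to move: upright cylinder 30 mm in diameter, 90 mm long, dark bore 21 mm seen on its end, 0.25 kg. It stands in the cleaner. Origin: centre of its underside; z along its axis.
- thick_bush: Thick brass bush, to be left alone: same look, 40 mm in diameter, 90 mm long, too thick for the gauge. It stands in the cleaner about 90 mm from the slim one. Origin: centre of its underside.
- gauge: Gap gauge, fixed: grey base plate 100 (x) by 140 (y) by 8 mm with two steel jaws, each 30 (x) by 45 (y) mm, z 8 to 55 mm, 36 mm apart (y -18 to +18). Yellow wings flare from the gap's -x side to x = -38, y = +-34 mm. Origin: underside of the base plate, midway in the gap; x is the way the bush goes through (in from -x, out to +x), z up.
- pad (a point): Centre of the top of the round green pad (diameter 64 mm, 3 mm thick) in the white drying tray; its top lies 8 mm above the bench. The tray is fixed, 160 mm (x) by 220 mm (y) by 22 mm high, walls and floor 5 mm; its axes are this point's axes and its centre lies 50 mm to +y of this point.
- collar: Steel collar, diameter 52 mm, 30 mm high, lying in the tray about 110 mm from the pad; bystander. Origin: centre of its underside.
- bottle: White bottle with blue cap, diameter 68 mm, 116 mm tall; bystander. Origin: centre of its underside.
- beaker: Glass beaker, diameter 70 mm, 90 mm tall; bystander. Origin: centre of its underside.
- dryer: Dark purple hair dryer lying on its side, 190 mm long, 72 mm high; bystander. Origin: under the middle of its barrel.
- screwdriver: Screwdriver lying on the bench, about 200 mm long; bystander. Origin: under its middle.

How it is judged:
On the way, in this order (a step that is already met when the one before it is completed fails the run):
1. the slim bush hangs in the tongs, its underside more than 140 mm above the bench, clear of the cleaner (height (world z) of slim_bush above 0.14 m and contact force between tongs and slim_bush above 1 N), for 0.2 s.
2. in the tongs, the slim bush stands before the gauge's yellow side: axis 35 to 85 mm before mid-gap, within 20 mm of the gap's centre line, underside less than 30 mm above the bench (x of slim_bush in the frame of gauge between -0.085 and -0.035 m and y of slim_bush in the frame of gauge between -0.02 and 0.02 m and z of slim_bush in the frame of gauge below 0.03 m and contact force between tongs and slim_bush above 1 N), for 0.1 s.
3. in the tongs and as low (underside under 30 mm), the slim bush is between the gauge's jaws, its axis within 12 mm of mid-gap along the way through (x of slim_bush in the frame of gauge between -0.012 and 0.012 m and y of slim_bush in the frame of gauge between -0.006 and 0.006 m and z of slim_bush in the frame of gauge below 0.03 m and contact force between tongs and slim_bush above 1 N), for 0.05 s.
4. in the tongs and as low (underside under 30 mm), the slim bush is out behind the gauge: axis 30 to 80 mm beyond mid-gap, within 20 mm of the centre line (x of slim_bush in the frame of gauge between 0.03 and 0.08 m and y of slim_bush in the frame of gauge between -0.02 and 0.02 m and z of slim_bush in the frame of gauge below 0.03 m and contact force between tongs and slim_bush above 1 N), for 0.1 s.
At the end, for the whole second after the job is handed in: the slim bush stands upright and still on the green pad, its axis within 15 mm of the pad's centre; the tongs stand upright (within 14 degrees) and still in their rest, jaws down on its floor, within 20 mm of its centre; the gripper touches nothing (horizontal distance between slim_bush and pad below 0.015 m and angle between slim_bush's own z axis and vertical below 0.08 rad and distance between slim_bush and pad below 0.0165 m and linear speed of each of slim_bush, tongs below 0.02 m/s and horizontal distance between tongs and rest below 0.02 m and angle between tongs's own z axis and vertical below 0.25 rad and z of tongs in the frame of rest between 0 and 0.015 m and contact force between the fingers and tongs below 0.1 N and contact force between tongs and slim_bush below 0.1 N).
It fails at once if the fingers or arm touch the slim bush (contact force between any of the fingers, the arm and slim_bush above 0.3 N).
It fails at once if the bush, the tongs or the arm press on the gauge with more than 20 N (contact force between gauge and anything else above 20 N).
It fails at once if the slim bush is dropped (it falls more than about 10 mm) (contact force between tongs and slim_bush below 0.05 N and linear speed of slim_bush above 0.45 m/s).
It fails at once if the thick bush is moved more than 15 mm (distance of thick_bush from where it was at the start of the episode above 0.015 m).
It fails at once if the collar, bottle, beaker, dryer or screwdriver is moved more than 20 mm (distance of any of collar, bottle, beaker, dryer, screwdriver from where it was at the start of the episode above 0.02 m).
It also fails if it takes over 61 s, if anything falls off the work surface, if the arm or the gripper's body presses on something with over 40 N, if the wrist force passes 120 N, or if a joint passes its speed limit or range.

## Robot

A 6-joint arm with a two-finger parallel gripper is mounted at the origin on the work surface. World frame = base frame: x ahead of the robot, y to its left, z up, the work surface at z = 0. Lengths are in m, angles in rad, forces in N, time in s.
With the tool pointing down it reaches from about 0.35 to 1 m from the base axis. Payload 7.1 kg.
Tool frame: the origin (TCP) lies on the centre line of the jaws, within the pads' length; the fingertips stand 19 mm ahead of it and the grasp point (between the pads) is the TCP; z points along the fingers, y is the line along which they close (so a half turn about z gives the same grasp; the last joint's range is limited). The gripper opens to 85 mm and grips with 20 to 120 N. Pads are 22 mm wide; open, the fingers measure 114 mm over their backs; the gripper's body (76 mm by 85 mm) begins 54 mm behind the grasp point. The pads swing forward as they close: fully open they stand 13 mm farther back than shut.
Start: joints at [1.33, 0.423, 1.63, -0, 1.089, -0.019], TCP at [0.137, 0.61, 0.25] pointing down, gripper open.
Joint ranges: [-3, 3], [-0.9, 2.11], [0.09, 2.58], [-1.31, 4.45], [0.11, 2.69], [-2.54, 2.54]. Speed limits (rad/s): [2.39, 2.39, 3.01, 3.14, 3.14, 3.14].

## Interface

Orientations are given as a 3x3 rotation matrix whose columns are the frame's x, y, z axes.
In Python, from plant import status, viewer, manip gives the robot as it stands. The module is installed in compiled form; this text tells all that it offers.
- The arm moves only by the tool step_arm, never from a script. Its argument "series" is one flat list of numbers, 5 for each row, row after row: the shift along the tool's x, y, z in units of 30 mm (1.0 is 30 mm), then the turn about the tool's z in rad, then the opening, from -1 (shut) to 1 (fully open). A call has exactly 5 rows; each row shifts and turns the commanded pose from where the row before left it, along the tool's axes as they then stand; what a row does not reach is not made up. A row lasts 1/12 s, in which the tool goes at most 41.7 mm and 7.16 degrees, less where a joint would pass 70% of its speed; a pose out of reach is approached as far as the arm can. A call is refused whole if a number of a shift passes 1 or a number of a turn 0.125, either way. A call with a gripper value outside its range is refused whole. The fingers move at their own pace and stop on an object; "force" is the grip in N (left out, the last holds). Time passes only in rows, so rows that do not move let the fingers close, or fill a call up. It gives the time, the measured TCP pose, the force, the opening and the grip force at its end, in the units of the state.
- status.sense(): the state, without advancing time (a new reading comes with each control period).
- viewer.capture(name): name is "scene" or "side" or "wrist"; returns (picture, depth): 400x640x3 uint8, red, green, blue; 400x640 float32, m along the optical axis (not along the pixel's ray), 0 where there is no reading.
- viewer.camera_info(name): a dict with "K" (3x3 intrinsics, pixels), "rvec" (rotation vector, rad) and "tvec" (3), from world to camera coordinates, as OpenCV has them; the wrist camera has in their place "hand_eye" (4x4, takes a point from camera to tool coordinates, whose origin is the TCP and whose axes are the flange's). Camera axes: x right, y down, z forward; pixel columns grow to the right and rows downward; lengths in m; the calibration is good to about 2 mm. A picture is of the moment at which its call begins: read the wrist's pose just before it. camera_info takes no time and is no camera call.
- manip.sign_off(): hands the job in; it is judged then, once.
Trained networks look in the newest picture that a camera, given by its name, has taken for a name from the list of things; names that differ only in an ending like _2 or _b are one class to them, and where a whole thing is asked for, a point or a joint stands for the part that bears it (a point fixed in the world has none). Each returns a list of dicts, best first, with "confidence" (0 to 1); they miss things now and then, are a little off and sometimes report something else, mostly with a low value. They report only what shows in the picture. A call takes as long as a camera call.
- viewer.boxes_of(camera, target): "box" ([left, top, right, bottom] in pixels, round what is visible of it).
- viewer.trace(camera, target): "mask" (400x640 bool, what is visible of it) and "box" ([left, top, right, bottom] in pixels, round what is visible of it).
The state is a dict: "time": time; "q": joint angles; "dq": joint speeds; "tau": joint torques, N m; "tcp_pos": TCP position; "ee_rot": TCP orientation; "contact_force": force on the tool from outside, world axes, zero at the start; "moment": the same for the moment, N m; "opening": finger opening in m; "finger_force": force on a finger pad.
Only numpy, scipy, OpenCV 4.12 (cv2) and the standard library are available. Lean on these libraries where they do the work, as an engineer would, in place of code of your own. Each camera call takes 0.05 s, during which the arm holds its last target. There are 200 camera calls.

## Working session

There is one attempt and no reset: what is moved stays moved. The work goes in short steps, Python scripts to look and compute and a tool call to move; the robot and the scene stay as the last step left them, time stands still between calls to the robot, and variables do not carry over. Pictures are saved under pics/ and viewed, at most 10 in all, crops included, and the job is handed in when it is done.

Besides the shell and the picture viewer there is one more tool, called after "Request:" in YAML: its name, and indented under it one key for each argument. step_arm: Moves the arm, as the interface text tells. Its arguments: {"type":"object","properties":{"series":{"type":"array"},"force":{"type":"number"}},"required":["series"]}

```bash
mkdir -p pics; cat > h.py <<'E'
import numpy as np, cv2
from plant import status, viewer, manip
def pts(cam, mask, depth):
    i=viewer.camera_info(cam); K=np.array(i["K"]); v,u=np.nonzero(mask&(depth>0)); d=depth[v,u]
    P=np.c_[(u-K[0,2])*d/K[0,0],(v-K[1,2])*d/K[1,1],d]
    if "rvec" in i:
        R=cv2.Rodrigues(np.array(i["rvec"],float))[0]; return (P-np.array(i["tvec"]).ravel())@R
    s=status.sense(); H=np.array(i["hand_eye"]); P=P@H[:3,:3].T+H[:3,3]
    return P@np.array(s["ee_rot"]).T+np.array(s["tcp_pos"])
E
python3 - <<'E'
from h import *
s=status.sense(); print(s["time"],s["tcp_pos"],np.round(s["ee_rot"],3).tolist(),s["opening"])
ims=[]
for c in ["scene","side"]:
    im,d=viewer.capture(c); cv2.imwrite(f"pics/{c}0.png",im[:,:,::-1])
    np.savez(f"{c}0.npz",im=im,d=d)
    for n in ["tongs","rest","cleaner","slim_bush","thick_bush","gauge","pad","collar","bottle","beaker","dryer","screwdriver"]:
        for r in viewer.trace(c,n)[:2]:
            P=pts(c,r["mask"],d)
            if len(P): print(c,n,round(r["confidence"],2),[int(x) for x in r["box"]],np.round(np.median(P,0),3),np.round(np.percentile(P,2,axis=0),3),np.round(np.percentile(P,98,axis=0),3))
print(status.sense()["time"])
E
```

```text
0.0 [0.13733348 0.60918391 0.24953606] [[-0.976, 0.22, -0.0], [0.22, 0.976, -0.002], [0.0, -0.002, -1.0]] 0.08549090142981548
scene tongs 0.82 [301, 178, 316, 209] [ 0.451 -0.044  0.106] [ 0.423 -0.075  0.009] [ 0.459 -0.011  0.151]
scene rest 0.92 [291, 189, 330, 222] [ 0.47  -0.036  0.008] [ 0.408 -0.099 -0.001] [0.491 0.019 0.051]
scene cleaner 0.56 [337, 219, 433, 319] [0.591 0.269 0.064] [0.493 0.152 0.012] [0.685 0.375 0.135]
scene slim_bush 0.57 [388, 259, 404, 282] [0.608 0.302 0.138] [0.587 0.289 0.071] [0.614 0.316 0.154]
scene thick_bush 0.77 [361, 247, 377, 266] [0.598 0.222 0.141] [0.571 0.203 0.067] [0.605 0.24  0.153]
scene gauge 0.81 [271, 239, 321, 277] [0.649 0.005 0.01 ] [ 0.59  -0.056  0.004] [0.697 0.074 0.057]
scene gauge 0.62 [295, 190, 327, 222] [ 0.47  -0.029  0.01 ] [ 0.411 -0.092  0.   ] [0.489 0.019 0.052]
scene pad 0.56 [192, 187, 274, 251] [ 0.597 -0.269  0.006] [ 0.51  -0.372  0.   ] [ 0.68  -0.148  0.024]
scene collar 0.75 [237, 211, 256, 230] [ 0.603 -0.204  0.034] [ 0.573 -0.232  0.006] [ 0.624 -0.183  0.039]
scene bottle 0.71 [449, 238, 476, 267] [0
[... 1328 characters left out ...]
3, 159, 344, 173] [0.582 0.206 0.142] [0.565 0.196 0.117] [0.602 0.236 0.155]
side collar 0.64 [357, 261, 377, 275] [ 0.594 -0.222  0.034] [ 0.572 -0.237  0.008] [ 0.619 -0.189  0.04 ]
side bottle 0.85 [264, 260, 291, 305] [ 0.323 -0.307  0.069] [ 0.289 -0.321  0.001] [ 0.357 -0.26   0.118]
side bottle 0.29 [281, 143, 298, 170] [0.432 0.456 0.065] [0.404 0.441 0.008] [0.463 0.511 0.092]
side beaker 0.79 [283, 147, 298, 171] [0.433 0.457 0.061] [0.404 0.441 0.   ] [0.466 0.515 0.092]
side dryer 0.84 [279, 328, 360, 400] [ 0.43  -0.523  0.051] [ 0.329 -0.634  0.022] [ 0.494 -0.47   0.072]
side screwdriver 0.69 [244, 178, 296, 189] [0.379 0.295 0.019] [0.252 0.285 0.002] [0.429 0.322 0.03 ]
1.3
```

```bash
python3 - <<'E'
from h import *
z=np.load("scene0.npz"); im,d=z["im"],z["d"]
cv2.imwrite("pics/a.png",cv2.resize(im[120:330,170:440,::-1],(780,606*780//780)) [:600])
P=pts("scene",np.ones_like(d,bool),d); 
def rect(sel,n):
    Q=P[sel].copy()
    if len(Q)<5: print(n,len(Q));return
    (c,s,a)=cv2.minAreaRect((Q[:,:2]*1000).astype(np.float32)); print(n,len(Q),np.round(c,1),np.round(s,1),round(a,1), "med z",np.round(np.median(Q[:,2]),4))
x,y,zz=P.T
box=lambda a,b,c,e:(x>a)&(x<b)&(y>c)&(y<e)
rect(box(.39,.51,-.13,.06)&(zz>.046)&(zz<.053),"rest rim")
rect(box(.39,.51,-.13,.06)&(zz>.002)&(zz<.008),"rest foot")
rect(box(.39,.51,-.13,.06)&(zz>.14)&(zz<.165),"tongs top")
rect(box(.39,.51,-.13,.06)&(zz>.08)&(zz<.165),"tongs all")
rect(box(.57,.72,-.1,.1)&(zz>.05)&(zz<.06),"gauge jaws")
rect(box(.57,.72,-.1,.1)&(zz>.005)&(zz<.013),"gauge base")
rect(box(.48,.70,.12,.4)&(zz>.127)&(zz<.137),"cleaner rim")
rect(box(.5,.67,.26,.36)&(zz>.147)&(zz<.157),"slim top")
rect(box(.5,.67,.17,.26)&(zz>.147)&(zz<.157),"thick top")
rect(box(.49,.7,-.4,-.13)&(zz>.018)&(zz<.026),"tray rim")
g=(im[...,1].astype(int)-im[...,0]>40).ravel()
g=((im[...,1].astype(int)-im[...,0]>25)&(im[...,1].astype(int)-im[...,2]>25))
m=g&(d>0); Q=P if False else None
PP=pts("scene",m,d); PP=PP[(PP[:,1]<-.13)&(PP[:,1]>-.4)&(PP[:,0]>.49)]; print("pad",len(PP),PP.mean(0) if len(PP) else 0, cv2.minEnclosingCircle((PP[:,:2]*1000).astype(np.float32)))
rect(box(.56,.64,-.25,-.17)&(zz>.032)&(zz<.045),"collar")
E
```

```text
rest rim 104 [446.  -39.9] [55.6 86.3] 1.0 med z 0.0491
rest foot 421 [449.9 -35.4] [118.2 188.7] 0.5 med z 0.004
tongs top 96 [446.8 -41.1] [24.8 56. ] 1.1 med z 0.1473
tongs all 187 [446.8 -41.6] [25.  57.9] 1.9 med z 0.1407
gauge jaws 316 [630.    2.6] [ 51.8 126.3] 15.9 med z 0.0547
gauge base 760 [641.3   6.3] [130.2 183.9] 0.8 med z 0.0083
cleaner rim 867 [584.4 265. ] [228.4 171.5] 78.5 med z 0.13
slim top 85 [598.9 302.5] [26.7 29.9] 68.9 med z 0.1503
thick top 140 [586.  220.1] [37.3 37.2] 24.7 med z 0.1505
tray rim 364 [ 594.3 -260.9] [222.9 161.1] 81.6 med z 0.0216
pad 246 [ 0.58675023 -0.31024275  0.00760885] ((585.1105346679688, -311.9682312011719), 34.5490837097168)
collar 153 [ 598.7 -206.8] [49.5 51.1] 5.1 med z 0.0351
```

View pics/a.png

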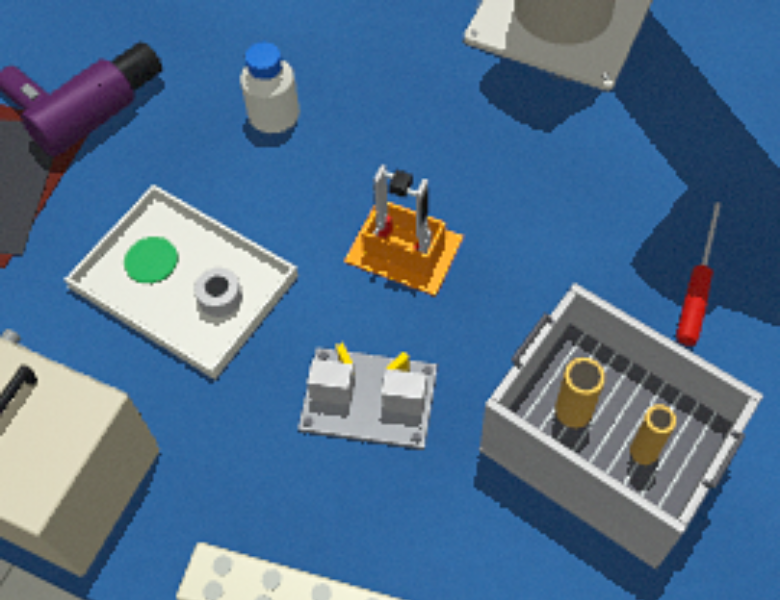

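The scene crop shows the tongs in the orange rest (image centre), the gauge with its yellow flare toward the robot, the cleaner with thick (left) and slim (right) bushes, and the tray with its pad. I'll move over for close-up wrist views.

Request:
step_arm:
  series: [0,0,-1,-0.12,1,0,0,-1,-0.12,1,-0.9,-0.75,-0.4,0,1,-0.9,-0.75,-0.4,0,1,-0.9,-0.75,-0.4,0,1]

```text
time: 1.72
tcp_pos: [0.2201, 0.5431, 0.3472]
ee_rot: [[-1.0, -0.02, 0.0], [-0.02, 1.0, 0.001], [-0.0, 0.001, -1.0]]
contact_force: [0.6, 0.5, -0.9]
opening: 0.0854
finger_force: 0.0
```

Request:
step_arm:
  series: [-0.9,-0.75,0,0,1,-0.9,-0.75,0,0,1,-0.9,-0.75,0,0,1,-0.9,-0.75,0,0,1,-0.9,-0.75,0,0,1]

```text
time: 2.13
tcp_pos: [0.3578, 0.4324, 0.3466]
ee_rot: [[-1.0, -0.018, 0.0], [-0.018, 1.0, 0.0], [-0.0, 0.0, -1.0]]
contact_force: [-0.6, 0.1, 0.7]
opening: 0.0857
finger_force: 0.0
```

Request:
step_arm:
  series: [-0.9,-0.75,0,0,1,-0.9,-0.75,0,0,1,-0.9,-0.75,0,0,1,0,0,0,0,1,0,0,0,0,1]

```text
time: 2.55
tcp_pos: [0.4402, 0.3664, 0.3463]
ee_rot: [[-1.0, -0.015, -0.0], [-0.015, 1.0, 0.0], [0.0, 0.0, -1.0]]
contact_force: [0.2, -0.3, -0.0]
opening: 0.085
finger_force: 0.0
```

```bash
python3 - <<'E'
from h import *
s=status.sense(); print(s["time"],s["tcp_pos"],np.round(s["ee_rot"],3).tolist())
i=viewer.camera_info("wrist"); print(np.round(i["K"],1).tolist(),np.round(i["hand_eye"],3).tolist())
im,d=viewer.capture("wrist"); cv2.imwrite("pics/w0.png",im[:,:,::-1])
for n in ["slim_bush","thick_bush","cleaner","gauge"]:
    for r in viewer.trace("wrist",n)[:2]:
        P=pts("wrist",r["mask"],d)
        if len(P): print(n,round(r["confidence"],2),[int(x) for x in r["box"]],np.round(np.percentile(P,2,axis=0),3),np.round(np.percentile(P,98,axis=0),3)); T=P[P[:,2]>np.percentile(P[:,2],98)-.006]; c,rad=cv2.minEnclosingCircle((T[:,:2]*1000).astype(np.float32)); print("  top circle",np.round(c,1),round(rad,1),T[:,2].mean())
E
```

```text
2.55 [0.44018033 0.36636264 0.3462693 ] [[-1.0, -0.015, -0.0], [-0.015, 1.0, 0.0], [0.0, 0.0, -1.0]]
[[314.8, 0.0, 321.6], [0.0, 314.8, 204.0], [0.0, 0.0, 1.0]] [[0.0, -0.951, -0.31, 0.079], [1.0, 0.0, 0.0, 0.001], [-0.0, -0.31, 0.951, -0.123], [0.0, 0.0, 0.0, 1.0]]
slim_bush 0.86 [250, 261, 285, 317] [0.582 0.291 0.063] [0.608 0.319 0.151]
  top circle [596.5 304.3] 15.2 0.1494595566495585
thick_bush 0.83 [178, 248, 231, 293] [0.564 0.209 0.061] [0.583 0.243 0.136]
  top circle [502.1 267. ] 92.8 0.16402456979071983
cleaner 0.84 [138, 179, 337, 355] [0.48  0.156 0.015] [0.674 0.381 0.137]
  top circle [578.2 267.9] 132.9 0.13666995122432044
gauge 0.71 [41, 238, 149, 308] [ 0.582 -0.059  0.003] [0.693 0.071 0.055]
  top circle [611.9  53.3] 118.5 0.05411779259335685
```

View pics/w0.png

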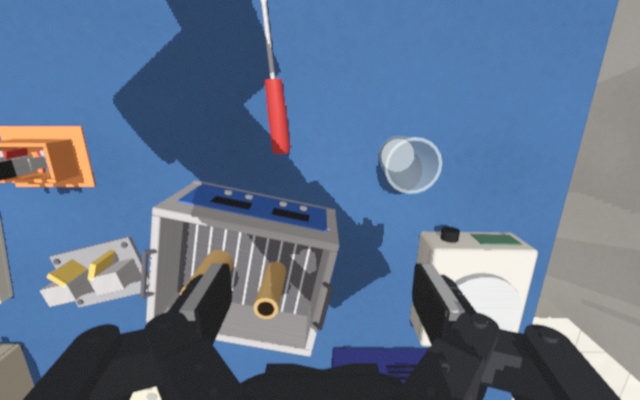

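The wrist view shows the slim bush's top at px (266,305) → (0.5965, 0.304), consistent with the scene camera. Next I go over the gauge and rest.

Request:
step_arm:
  series: [-0.3,-1,0,0,1,-0.3,-1,0,0,1,-0.3,-1,0,0,1,-0.3,-1,0,0,1,-0.3,-1,0,0,1]

```text
time: 3.22
tcp_pos: [0.4863, 0.2181, 0.3465]
ee_rot: [[-1.0, -0.021, 0.0], [-0.021, 1.0, 0.0], [-0.0, 0.0, -1.0]]
contact_force: [0.6, 0.2, -1.2]
opening: 0.0853
finger_force: 0.0
```

Request:
step_arm:
  series: [-0.3,-1,0,0,1,-0.3,-1,0,0,1,-0.3,-1,0,0,1,-0.3,-1,0,0,1,-0.3,-1,0,0,1]

```text
time: 3.63
tcp_pos: [0.5343, 0.0689, 0.3465]
ee_rot: [[-1.0, -0.02, 0.0], [-0.02, 1.0, 0.0], [-0.0, 0.0, -1.0]]
contact_force: [0.2, 0.5, 0.4]
opening: 0.0854
finger_force: 0.0
```

Request:
step_arm:
  series: [-0.3,-1,0,0,1,-0.3,-1,0,0,1,0,0,0,0,1,0,0,0,0,1,0,0,0,0,1]

```text
time: 4.05
tcp_pos: [0.5532, 0.0105, 0.3462]
ee_rot: [[-1.0, -0.019, -0.0], [-0.019, 1.0, 0.0], [0.0, 0.0, -1.0]]
contact_force: [-0.3, 0.5, -0.1]
opening: 0.0857
finger_force: 0.0
```

```bash
python3 - <<'E'
from h import *
s=status.sense(); print(s["time"],s["tcp_pos"],np.round(s["ee_rot"],3).tolist())
im,d=viewer.capture("wrist"); cv2.imwrite("pics/w1.png",im[:,:,::-1]); np.savez("w1.npz",im=im,d=d)
P=pts("wrist",np.ones_like(d,bool),d); x,y,zz=P.T
box=lambda a,b,c,e:(x>a)&(x<b)&(y>c)&(y<e)
def rect(sel,n):
    Q=P[sel]
    if len(Q)<5: print(n,len(Q));return
    (c,s,a)=cv2.minAreaRect((Q[:,:2]*1000).astype(np.float32)); print(n,len(Q),np.round(c,1),np.round(s,1),round(a,1),"med z",np.round(np.median(Q[:,2]),4))
rect(box(.39,.51,-.13,.06)&(zz>.046)&(zz<.053),"rest rim")
rect(box(.39,.51,-.13,.06)&(zz>.142)&(zz<.155),"tongs top")
rect(box(.39,.51,-.13,.06)&(zz>.07)&(zz<.155),"tongs all")
rect(box(.57,.72,.018,.1)&(zz>.052)&(zz<.058),"jaw L")
rect(box(.57,.72,-.1,-.01)&(zz>.052)&(zz<.058),"jaw R")
rect(box(.57,.72,-.1,.1)&(zz>.052)&(zz<.058),"jaws")
rect(box(.55,.75,-.1,.1)&(zz>.0055)&(zz<.058),"gauge all")
hsv=cv2.cvtColor(im,cv2.COLOR_RGB2HSV).reshape(-1,3) if (d>0).all() else None
print((d>0).mean())
E
```

```text
4.05 [0.55315193 0.01052649 0.34621254] [[-1.0, -0.019, -0.0], [-0.019, 1.0, 0.0], [0.0, 0.0, -1.0]]
rest rim 787 [446.5 -40.9] [53.3 85.4] 1.1 med z 0.0495
tongs top 1093 [446.4 -42.3] [23.8 56.2] 1.3 med z 0.1484
tongs all 1474 [446.4 -42. ] [23.7 56.9] 0.9 med z 0.1478
jaw L 752 [617.9  41.2] [52.5 44.9] 14.7 med z 0.0546
jaw R 728 [639.  -37.2] [52.2 45.4] 16.4 med z 0.0546
jaws 1484 [628.4   2. ] [ 52.6 126. ] 15.2 med z 0.0546
gauge all 5485 [639.    4.8] [100.3 140. ] 15.4 med z 0.0086
0.9958203125
```

View pics/w1.png

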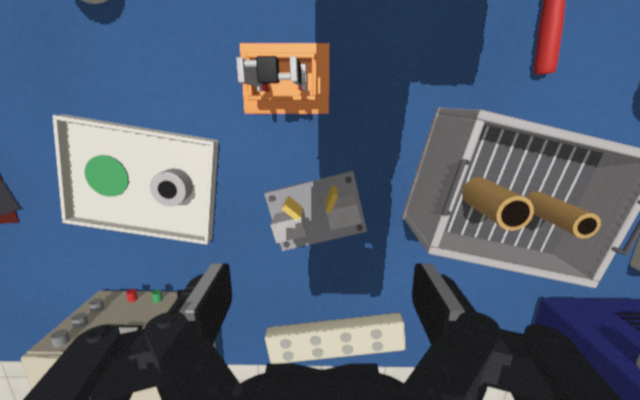

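Wrist view: gauge (px 315,210) gives centre (0.6393, 0.0049), yaw 15.3°. The tongs (px 270,70) are at (0.4464, −0.0415), yaw 1.1°. Going to the tongs.

Request:
step_arm:
  series: [0.72,-0.333,0.2,0,1,0.72,-0.333,0.2,0,1,0.72,-0.333,0.2,0,1,0.72,-0.333,0.2,0,1,0.72,-0.333,0.2,0,1]

```text
time: 4.52
tcp_pos: [0.4451, -0.0412, 0.3161]
ee_rot: [[-1.0, -0.021, 0.0], [-0.021, 1.0, 0.0], [-0.0, 0.0, -1.0]]
contact_force: [0.2, -0.5, 0.4]
opening: 0.0852
finger_force: 0.0
```

Request:
step_arm:
  series: [0,0,1,0,1,0,0,1,0,1,0,0,1,0,1,0,0,0.9,0,1,0,0,0,0,1]

```text
time: 4.93
tcp_pos: [0.4431, -0.0406, 0.1955]
ee_rot: [[-1.0, -0.02, -0.008], [-0.02, 1.0, 0.001], [0.008, 0.001, -1.0]]
contact_force: [-1.7, -0.9, -0.4]
opening: 0.0857
finger_force: 0.0
```

Request:
step_arm:
  series: [0,0,0,0,1,-0.04,-0.03,0.7,0,1,0,0,0.7,0,1,0,0,0.7,0,1,0,0,0.4,0,1]

```text
time: 5.35
tcp_pos: [0.4487, -0.0427, 0.1248]
ee_rot: [[-1.0, -0.019, 0.002], [-0.019, 1.0, -0.0], [-0.002, -0.0, -1.0]]
contact_force: [0.4, -0.5, -0.1]
opening: 0.0852
finger_force: 0.0
```

Request:
step_arm:
  series: [0,0,0.3,0,1,0,0,0,0,1,0,0,0,0,1,0,0,0,0,1,0,0,0,0,1]

```text
time: 5.77
tcp_pos: [0.4485, -0.0431, 0.1165]
ee_rot: [[-1.0, -0.018, 0.002], [-0.018, 1.0, -0.0], [-0.002, -0.0, -1.0]]
contact_force: [0.9, 0.4, -0.1]
opening: 0.0856
finger_force: 0.0
```

Request:
step_arm:
  series: [0.07,0.04,0.22,0,1,0,0,0,0,0.6,0,0,0,0,0.3,0,0,0,0,0.13,0,0,0,0,0.13]
  force: 40

```text
time: 6.18
tcp_pos: [0.4465, -0.0422, 0.1095]
ee_rot: [[-1.0, -0.018, 0.002], [-0.018, 1.0, -0.0], [-0.002, -0.0, -1.0]]
contact_force: [-1.3, -0.6, 8.8]
opening: 0.048
finger_force: 0.0
```

Request:
step_arm:
  series: [0,0,0,0,0.13,0,0,0,0,0.13,0,0,0,0,0.13,0,0,0,0,0.13,0,0,0,0,0.13]

```text
time: 6.6
tcp_pos: [0.4464, -0.0422, 0.1095]
ee_rot: [[-1.0, -0.018, 0.002], [-0.018, 1.0, -0.0], [-0.002, -0.0, -1.0]]
contact_force: [-0.6, -0.9, 8.6]
opening: 0.0485
finger_force: 0.0
```

Request:
step_arm:
  series: [0,0,-0.3,0,0.13,0,0,-0.5,0,0.13,0,0,-0.5,0,0.13,0,0,0,0,0.13,0,0,0,0,0.13]

```text
time: 7.02
tcp_pos: [0.4459, -0.042, 0.1483]
ee_rot: [[-1.0, -0.018, 0.002], [-0.018, 1.0, -0.0], [-0.002, -0.0, -1.0]]
contact_force: [-0.1, -0.6, -2.7]
opening: 0.0482
finger_force: 2.9
```

```bash
python3 - <<'E'
from h import *
s=status.sense(); print(s["time"],s["tcp_pos"],s["finger_force"],s["opening"])
a,d=viewer.capture("side"); b,_=viewer.capture("wrist")
cv2.imwrite("pics/l.png",np.hstack([cv2.resize(a[170:270,260:360],(400,400),interpolation=2),cv2.resize(b[240:400,200:440],(400,400))])[:,:,::-1])
P=pts("side",np.ones_like(d,bool),d);Q=P[(abs(P[:,0]-.446)<.05)&(abs(P[:,1]+.042)<.03)&(P[:,2]>.053)&(P[:,2]<.12)]; print(np.round(np.percentile(Q,[1,99],axis=0),3))
E
```

```text
7.0167 [ 0.44587974 -0.04203202  0.14830656] 2.8924233466386795 0.048211625364162326
[[ 0.432 -0.072  0.053]
 [ 0.467 -0.016  0.119]]
```

View pics/l.png

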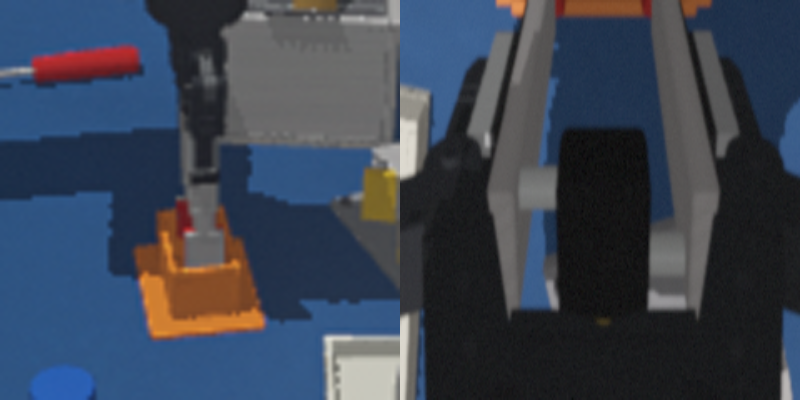

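The side and wrist crops show the tongs held between the pads, and the lifted weight confirms it. Carrying them over the slim bush.

Request:
step_arm:
  series: [0,0,-0.5,0,0.13,0,0,-0.8,0,0.13,0,0,-0.9,0,0.13,0,0,-0.9,0,0.13,-0.2,0.4,-0.5,0,0.13]

```text
time: 7.53
tcp_pos: [0.451, -0.0308, 0.2572]
ee_rot: [[-1.0, -0.017, 0.0], [-0.017, 1.0, -0.001], [-0.0, -0.001, -1.0]]
contact_force: [1.2, 0.5, -1.6]
opening: 0.0483
finger_force: 3.1
```

Request:
step_arm:
  series: [-0.35,0.76,-0.6,0,0.13,-0.35,0.76,-0.6,0,0.13,-0.35,0.76,-0.6,0,0.13,-0.35,0.76,-0.6,0,0.13,-0.35,0.76,-0.6,0,0.13]

```text
time: 7.95
tcp_pos: [0.5014, 0.0862, 0.3453]
ee_rot: [[-1.0, -0.018, -0.002], [-0.018, 1.0, -0.0], [0.002, -0.0, -1.0]]
contact_force: [1.1, -0.7, -0.8]
opening: 0.0489
finger_force: 3.2
```

Request:
step_arm:
  series: [-0.35,0.76,0,0,0.13,-0.35,0.76,0,0,0.13,-0.35,0.76,0,0,0.13,-0.35,0.76,0,0,0.13,-0.35,0.76,0,0,0.13]

```text
time: 8.37
tcp_pos: [0.552, 0.2011, 0.3441]
ee_rot: [[-1.0, -0.018, -0.002], [-0.018, 1.0, -0.001], [0.002, -0.001, -1.0]]
contact_force: [0.4, -0.2, -1.3]
opening: 0.0483
finger_force: 3.2
```

Request:
step_arm:
  series: [-0.35,0.76,0,0,0.13,-0.35,0.76,0,0,0.13,-0.35,0.76,0,0,0.13,-0.3,0.4,0,0,0.13,0,0,0,0,0.13]

```text
time: 8.78
tcp_pos: [0.5918, 0.2835, 0.3434]
ee_rot: [[-1.0, -0.02, -0.002], [-0.02, 1.0, -0.0], [0.002, -0.0, -1.0]]
contact_force: [-0.1, -0.3, -0.9]
opening: 0.0481
finger_force: 3.4
```

```bash
cat > held.py <<'E'
from h import *
def block():   # guide-block top in tool coords, from the wrist depth
    im,d=viewer.capture("wrist"); i=viewer.camera_info("wrist"); K=np.array(i["K"]); H=np.array(i["hand_eye"])
    v,u=np.mgrid[0:400,0:640]; C=np.c_[((u-K[0,2])*d/K[0,0]).ravel(),((v-K[1,2])*d/K[1,1]).ravel(),d.ravel()]
    T=C@H[:3,:3].T+H[:3,3]; s=(abs(T[:,1])<.0135)&(abs(T[:,0])<.03)&(abs(T[:,2]+.04)<.012)&(d.ravel()>0)
    Q=T[s]; print("block n",len(Q),"lo",np.round(np.percentile(Q,1,axis=0),4),"hi",np.round(np.percentile(Q,99,axis=0),4),"med",np.round(np.median(Q,0),4))
    return im,d
E
python3 - <<'E'
from held import *
s=status.sense(); print(s["time"],s["tcp_pos"],np.round(s["ee_rot"],3).tolist(),s["finger_force"])
im,d=block()
for c in ["scene","wrist"]:
    if c=="scene": im,d=viewer.capture(c)
    for r in viewer.trace(c,"slim_bush")[:1]:
        P=pts(c,r["mask"],d); T=P[P[:,2]>.145]; T=T[T[:,2]<.156]
        print(c,r["confidence"],r["box"],len(T)); 
        if len(T)>4: print(cv2.minEnclosingCircle((T[:,:2]*1000).astype(np.float32)))
E
```

```text
8.7833 [0.59175943 0.28345236 0.3433979 ] [[-1.0, -0.02, -0.002], [-0.02, 1.0, -0.0], [0.002, -0.0, -1.0]] 3.413867801427841
block n 3400 lo [-0.0124 -0.0094 -0.034 ] hi [ 0.0105  0.0106 -0.0282] med [ 0.0013  0.0006 -0.0328]
scene 0.55 [389.4, 261.4, 402.2, 282.8] 93
((598.4567260742188, 302.28485107421875), 15.102715492248535)
wrist 0.87 [323.6, 161.4, 353.7, 199.9] 0
```

```bash
python3 - <<'E'
from held import *
im,d=viewer.capture("wrist"); i=viewer.camera_info("wrist"); K=np.array(i["K"]); H=np.array(i["hand_eye"])
cv2.imwrite("pics/w2.png",cv2.resize(im[120:400,180:460],(600,600))[:,:,::-1])
v,u=np.mgrid[0:400,0:640]; C=np.c_[((u-K[0,2])*d/K[0,0]).ravel(),((v-K[1,2])*d/K[1,1]).ravel(),d.ravel()]
T=C@H[:3,:3].T+H[:3,3]
s=(abs(T[:,1])<.009)&(abs(T[:,0])<.009)&(abs(T[:,2]+.033)<.005); Q=T[s]
A=np.c_[Q[:,:2],np.ones(len(Q))]; print("top plane",np.linalg.lstsq(A,Q[:,2],rcond=None)[0])
for n in ["slim_bush","thick_bush"]:
  for r in viewer.trace("wrist",n)[:2]:
    P=pts("wrist",r["mask"],d); print(n,r["confidence"],r["box"],np.round(np.percentile(P,[1,50,99],axis=0),3).tolist())
im,d=viewer.capture("scene"); P=pts("scene",np.ones_like(d,bool),d); rgb=im.reshape(-1,3).astype(int)
m=((im[...,0].astype(int)-im[...,1]>60)&(im[...,0].astype(int)-im[...,2]>60))
Q=pts("scene",m,d); Q=Q[(abs(Q[:,0]-.59)<.06)&(abs(Q[:,1]-.284)<.06)&(Q[:,2]>.18)]; print("red",len(Q),np.round(np.percentile(Q,[1,50,99],axis=0),4).tolist() if len(Q) else 0)
E
```

```text
top plane [ 0.01393364 -0.0143803  -0.03294383]
slim_bush 0.57 [324.2, 160.9, 353.2, 200.1] [[0.584, 0.288, 0.061], [0.592, 0.3, 0.15], [0.612, 0.32, 0.152]]
thick_bush 0.62 [2.2, 106.7, 37.0, 216.9] [[0.531, -0.211, 0.001], [0.616, -0.163, 0.007], [0.687, -0.141, 0.023]]
thick_bush 0.6 [243.7, 145.7, 290.5, 193.8] [[0.566, 0.203, 0.066], [0.581, 0.224, 0.151], [0.603, 0.241, 0.153]]
red 48 [[0.5803, 0.26, 0.2388], [0.6059, 0.2994, 0.2585], [0.6089, 0.3037, 0.2992]]
```

View pics/w2.png

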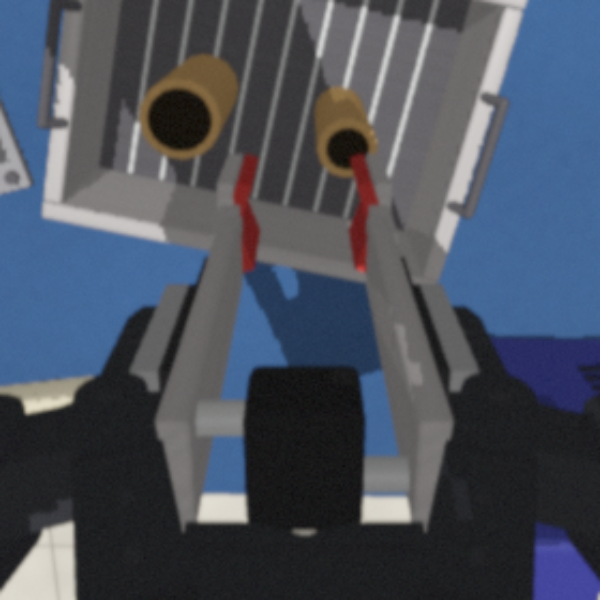

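The crop shows the open red jaws (px 240–370, 160–260) lined up short of the slim bush's top (px 348,150). I'll align, then descend.

Request:
step_arm:
  series: [-0.15,0.67,0,0,0.13,0,0,0.8,0,0.13,0,0,0.8,0,0.13,0,0,0.7,0,0.13,0,0,0,0,0.13]

```text
time: 9.6
tcp_pos: [0.5929, 0.2998, 0.2721]
ee_rot: [[-1.0, -0.018, -0.007], [-0.018, 1.0, -0.003], [0.007, -0.003, -1.0]]
contact_force: [-0.5, -1.1, -3.2]
opening: 0.0481
finger_force: 4.2
```

```bash
python3 - <<'E'
from held import *
s=status.sense(); print(s["time"],s["tcp_pos"],np.round(s["ee_rot"],3).tolist())
im,d=viewer.capture("wrist"); cv2.imwrite("pics/w3.png",cv2.resize(im[120:400,180:460],(600,600))[:,:,::-1])
P=pts("wrist",np.ones_like(d,bool),d); T=P[(P[:,2]>.147)&(P[:,2]<.153)&(abs(P[:,0]-.597)<.02)&(abs(P[:,1]-.303)<.02)]
print(len(T),cv2.minEnclosingCircle((T[:,:2]*1000).astype(np.float32)), cv2.fitEllipse((T[:,:2]*1000).astype(np.float32)))
m=(im[...,0].astype(int)-im[...,1]>60)&(im[...,0].astype(int)-im[...,2]>60)
Q=pts("wrist",m,d); Q=Q[(abs(Q[:,0]-.597)<.04)&(abs(Q[:,1]-.303)<.04)&(Q[:,2]>.15)&(Q[:,2]<.22)]; print("red",len(Q),np.round(np.percentile(Q,[1,50,99],axis=0),4).tolist())
E
```

```text
9.6 [0.59287345 0.29984868 0.27211587] [[-1.0, -0.018, -0.007], [-0.018, 1.0, -0.003], [0.007, -0.003, -1.0]]
780 ((599.2801513671875, 302.73748779296875), 14.891704559326172) ((598.972412109375, 302.7327575683594), (24.825790405273438, 25.14994239807129), 96.82023620605469)
red 618 [[0.5796, 0.2797, 0.1679], [0.5971, 0.3177, 0.1909], [0.6089, 0.3225, 0.1998]]
```

View pics/w3.png

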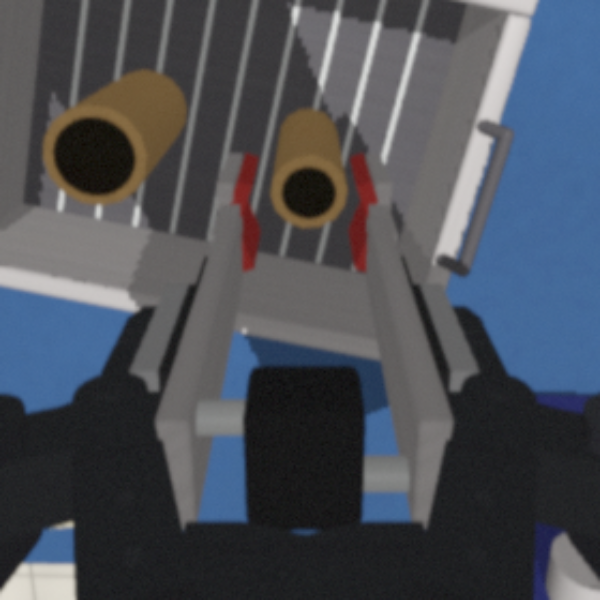

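Request:
step_arm:
  series: [0,0,0,0,0.13,0,0,0,0,0.13,0,0,0,0,0.13,0,0,0,0,0.13,0,0,0,0,0.13]

```text
time: 10.07
tcp_pos: [0.5956, 0.3014, 0.2778]
ee_rot: [[-1.0, -0.018, 0.001], [-0.018, 1.0, 0.001], [-0.001, 0.001, -1.0]]
contact_force: [-0.2, 0.1, -1.8]
opening: 0.0484
finger_force: 4.2
```

```bash
cat > rel.py <<'E'
from held import *
def rel(zb,zlo=.15,zhi=.22):
    s=status.sense(); t=s["tcp_pos"]; print(round(s["time"],2),np.round(t,4),np.round(np.array(s["ee_rot"])[:,2],4))
    im,d=viewer.capture("wrist"); P=pts("wrist",np.ones_like(d,bool),d)
    T=P[(abs(P[:,2]-zb)<.003)&(abs(P[:,0]-t[0])<.025)&(abs(P[:,1]-t[1])<.02)]
    if len(T)>5: print("bush",len(T),cv2.minEnclosingCircle((T[:,:2]*1000).astype(np.float32)))
    m=(im[...,0].astype(int)-im[...,1]>60)&(im[...,0].astype(int)-im[...,2]>60)
    Q=pts("wrist",m,d); Q=Q[(abs(Q[:,0]-t[0])<.04)&(abs(Q[:,1]-t[1])<.04)&(Q[:,2]>zlo)&(Q[:,2]<zhi)]; q=np.percentile(Q,[1,99],axis=0); print("red",len(Q),np.round(q,4).tolist(),"centre",np.round(q.mean(0),4))
    return im,d
E
python3 -c "
from rel import *
rel(.150)"
```

```text
10.07 [0.5956 0.3014 0.2778] [ 1.4e-03  7.0e-04 -1.0e+00]
bush 927 ((597.6353759765625, 302.26141357421875), 15.01241397857666)
red 600 [[0.5817, 0.2804, 0.1702], [0.6109, 0.3234, 0.2025]] centre [0.5963 0.3019 0.1864]
```

Request:
step_arm:
  series: [-0.04,0.01,0.3,0,0.13,0,0,0.5,0,0.13,0,0,0.5,0,0.13,0,0,0.4,0,0.13,0,0,0.2,0,0.13]

```text
time: 10.53
tcp_pos: [0.5955, 0.3012, 0.2172]
ee_rot: [[-1.0, -0.018, -0.003], [-0.018, 1.0, -0.001], [0.003, -0.001, -1.0]]
contact_force: [-0.3, -0.3, -1.7]
opening: 0.0486
finger_force: 4.2
```

Request:
step_arm:
  series: [0,0,0,0,0.13,0,0,0,0,0.13,0,0,0,0,0.13,0,0,0,0,0.13,0,0,0,0,0.13]

```text
time: 10.95
tcp_pos: [0.5969, 0.3018, 0.2206]
ee_rot: [[-1.0, -0.018, 0.001], [-0.018, 1.0, 0.001], [-0.001, 0.001, -1.0]]
contact_force: [0.1, 0.6, -2.2]
opening: 0.0482
finger_force: 4.2
```

```bash
python3 -c "
from rel import *
rel(.150,.1,.16)"
```

```text
10.95 [0.5969 0.3018 0.2206] [ 1.3e-03  6.0e-04 -1.0e+00]
bush 1440 ((596.6470947265625, 299.05224609375), 17.942224502563477)
red 600 [[0.583, 0.2814, 0.1134], [0.6124, 0.3237, 0.1454]] centre [0.5977 0.3026 0.1294]
```

Request:
step_arm:
  series: [0,0,0,0,0.05,0,0,0,0,-0.03,0,0,0,0,-0.1,0,0,0,0,-0.25,0,0,0,0,-0.4]
  force: 60

```text
time: 11.42
tcp_pos: [0.5966, 0.3016, 0.22]
ee_rot: [[-1.0, -0.018, 0.0], [-0.018, 1.0, 0.0], [-0.0, 0.0, -1.0]]
contact_force: [-0.1, -0.7, 0.0]
opening: 0.0364
finger_force: 60.2
```

Request:
step_arm:
  series: [0,0,0,0,-0.6,0,0,0,0,-0.8,0,0,0,0,-0.8,0,0,0,0,-0.8,0,0,0,0,-0.8]

```text
time: 11.83
tcp_pos: [0.5966, 0.3016, 0.22]
ee_rot: [[-1.0, -0.018, 0.0], [-0.018, 1.0, 0.0], [-0.0, 0.0, -1.0]]
contact_force: [-0.2, -0.8, 3.9]
opening: 0.0363
finger_force: 60.5
```

Request:
step_arm:
  series: [0,0,-0.2,0,-0.8,0,0,-0.4,0,-0.8,0,0,-0.6,0,-0.8,0,0,-0.7,0,-0.8,0,0,-0.7,0,-0.8]

```text
time: 12.25
tcp_pos: [0.5959, 0.3015, 0.2983]
ee_rot: [[-1.0, -0.018, -0.002], [-0.018, 1.0, -0.001], [0.002, -0.0, -1.0]]
contact_force: [1.1, -0.3, -4.7]
opening: 0.0363
finger_force: 60.8
```

Request:
step_arm:
  series: [0,0,-0.7,0,-0.8,0,0,-0.4,0,-0.8,0,0,-0.1,0,-0.8,0,0,0,0,-0.8,0,0,0,0,-0.8]

```text
time: 12.67
tcp_pos: [0.5958, 0.3014, 0.3325]
ee_rot: [[-1.0, -0.018, -0.002], [-0.018, 1.0, -0.001], [0.002, -0.001, -1.0]]
contact_force: [-0.9, -0.3, -5.9]
opening: 0.0359
finger_force: 60.8
```

```bash
python3 - <<'E'
from rel import *
s=status.sense(); print(s["time"],s["tcp_pos"],s["contact_force"],s["opening"])
im,d=viewer.capture("scene"); 
for r in viewer.trace("scene","slim_bush")[:1]:
    P=pts("scene",r["mask"],d); print("scene",r["confidence"],r["box"],np.round(np.percentile(P,[2,50,98],axis=0),4).tolist())
im2,d2=viewer.capture("wrist")
cv2.imwrite("pics/lift.png",np.hstack([cv2.resize(im[180:300,330:450],(400,400)),cv2.resize(im2[120:400,180:460],(400,400))])[:,:,::-1])
E
```

```text
12.6667 [0.59579517 0.30137563 0.33249529] [-0.92557854 -0.34738828 -5.94633597] 0.03593629070236868
scene 0.65 [396.9, 242.5, 412.6, 270.7] [[0.5859, 0.29, 0.1754], [0.6087, 0.3026, 0.2463], [0.6128, 0.3147, 0.2654]]
```

View pics/lift.png

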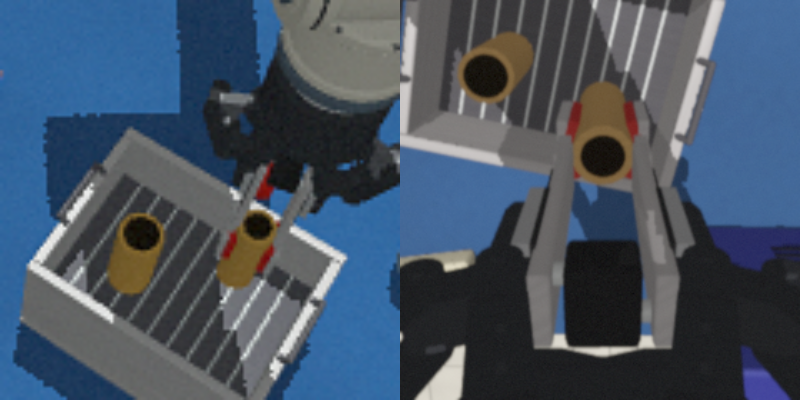

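Both views show the bush gripped upright between the red jaws, clear of the cleaner. Carrying it to the gauge's front and turning the tool to the gauge's yaw.

Request:
step_arm:
  series: [0,0,-0.4,0,-0.8,0.08,-0.4,-0.4,0,-0.8,0.08,-0.75,0,0,-0.8,0.08,-0.75,0,0,-0.8,0.08,-0.75,0,0,-0.8]

```text
time: 13.23
tcp_pos: [0.5883, 0.2208, 0.3592]
ee_rot: [[-1.0, -0.019, 0.001], [-0.019, 1.0, 0.0], [-0.001, 0.0, -1.0]]
contact_force: [0.0, 0.1, -3.9]
opening: 0.0363
finger_force: 61.1
```

Request:
step_arm:
  series: [0.08,-0.75,0,0,-0.8,0.08,-0.75,0,0,-0.8,0.08,-0.75,0,0,-0.8,0.08,-0.75,0,0,-0.8,0.08,-0.75,0,0,-0.8]

```text
time: 13.65
tcp_pos: [0.5782, 0.1076, 0.3591]
ee_rot: [[-1.0, -0.018, 0.001], [-0.018, 1.0, -0.0], [-0.001, -0.0, -1.0]]
contact_force: [0.4, -0.9, -4.4]
opening: 0.0361
finger_force: 61.1
```

Request:
step_arm:
  series: [0.08,-0.75,0,0,-0.8,0.08,-0.75,0,0,-0.8,0.08,-0.75,0,0,-0.8,0.08,-0.75,0,0,-0.8,0.1,-0.6,0,0,-0.8]

```text
time: 14.07
tcp_pos: [0.5675, -0.001, 0.3591]
ee_rot: [[-1.0, -0.018, 0.002], [-0.018, 1.0, -0.001], [-0.002, -0.001, -1.0]]
contact_force: [-1.2, 1.1, -4.3]
opening: 0.0359
finger_force: 61.1
```

Request:
step_arm:
  series: [0,0,0,-0.08,-0.8,0,0,0,-0.09,-0.8,0,0,0,-0.08,-0.8,0,0,0,0,-0.8,0,0,0,0,-0.8]

```text
time: 14.48
tcp_pos: [0.5677, 0.0006, 0.3587]
ee_rot: [[-0.965, -0.262, 0.001], [-0.262, 0.965, -0.0], [-0.001, -0.001, -1.0]]
contact_force: [0.1, 0.8, -4.4]
opening: 0.036
finger_force: 61.4
```

Request:
step_arm:
  series: [0,0,0.3,0,-0.8,0,0,0.5,0,-0.8,0,0,0.5,0,-0.8,0,0,0.3,0,-0.8,0,0,0,0,-0.8]

```text
time: 14.9
tcp_pos: [0.5663, 0.0011, 0.3071]
ee_rot: [[-0.964, -0.264, -0.005], [-0.264, 0.964, 0.0], [0.004, 0.001, -1.0]]
contact_force: [0.0, 0.4, -5.2]
opening: 0.0361
finger_force: 61.4
```

```bash
cat > off.py <<'E'
from held import *
def off(zt=.070):   # bush top circle in tool coordinates
    s=status.sense(); R=np.array(s["ee_rot"]); t=np.array(s["tcp_pos"]); print(round(s["time"],2),np.round(t,4),"yaw y",round(np.degrees(np.arctan2(R[1,1],R[0,1])),2),"z",np.round(R[:,2],4))
    im,d=viewer.capture("wrist"); P=pts("wrist",np.ones_like(d,bool),d); T=(P-t)@R
    rgb=im.reshape(-1,3)[(d>0).ravel()].astype(int); br=(rgb[:,0]-rgb[:,2]>50)&(rgb[:,1]>.5*rgb[:,0])
    Q=T[br&(abs(T[:,0])<.025)&(abs(T[:,1])<.02)&(T[:,2]<.12)&(T[:,2]>.05)]
    z0=np.percentile(Q[:,2],5); print("top z",z0); Q=Q[Q[:,2]<z0+.004]
    c,r=cv2.minEnclosingCircle((Q[:,:2]*1000).astype(np.float32)); print("bush in tool",np.round(c,2),r,len(Q),"world",t+R@[c[0]/1000,c[1]/1000,z0])
    return im,d,c
E
python3 - <<'E'
from off import *
im,d,c=off()
P=pts("wrist",np.ones_like(d,bool),d); x,y,z=P.T
for n,lo,hi in [("jaws",.052,.058),("all",.0055,.058)]:
    Q=P[(abs(x-.64)<.085)&(abs(y-.005)<.085)&(z>lo)&(z<hi)]; print(n,len(Q),cv2.minAreaRect((Q[:,:2]*1000).astype(np.float32)))
E
```

```text
14.9 [0.5663 0.0011 0.3071] yaw y 105.32 z [-0.0046  0.     -1.    ]
top z 0.06820756057001279
bush in tool [-2.35  0.53] 14.816085815429688 590 world [0.56810678 0.00226261 0.23891935]
jaws 808 ((628.5956420898438, 1.24395751953125), (51.616092681884766, 125.94490051269531), 15.793987274169922)
all 2718 ((640.5662231445312, 4.63421630859375), (100.81877136230469, 140.02273559570312), 15.296236038208008)
```

Request:
step_arm:
  series: [0,-0.3,0.3,0,-0.8,0,-0.25,0.5,0,-0.8,0,0,0.5,0,-0.8,0,0,0.5,0,-0.8,0,0,0.5,0,-0.8]

```text
time: 15.37
tcp_pos: [0.5729, -0.0157, 0.2406]
ee_rot: [[-0.964, -0.264, 0.002], [-0.264, 0.964, -0.0], [-0.002, -0.001, -1.0]]
contact_force: [0.4, 0.1, -5.1]
opening: 0.0363
finger_force: 61.4
```

Request:
step_arm:
  series: [0,0,0.5,0,-0.8,0,0,0.5,0,-0.8,0,0,0.3,0,-0.8,0,0,0.2,0,-0.8,0,0,0,0,-0.8]

```text
time: 15.78
tcp_pos: [0.5718, -0.0151, 0.1948]
ee_rot: [[-0.964, -0.265, -0.001], [-0.265, 0.964, -0.0], [0.001, 0.0, -1.0]]
contact_force: [-0.7, 0.4, -4.2]
opening: 0.0361
finger_force: 61.4
```

Request:
step_arm:
  series: [0,0,0,0,-0.8,0,0,0,0,-0.8,0,0,0,0,-0.8,0,0,0,0,-0.8,0,0,0,0,-0.8]

```text
time: 16.2
tcp_pos: [0.5724, -0.0148, 0.1963]
ee_rot: [[-0.964, -0.265, 0.001], [-0.265, 0.964, -0.0], [-0.001, -0.0, -1.0]]
contact_force: [0.3, -1.2, -5.7]
opening: 0.0361
finger_force: 61.4
```

```bash
python3 - <<'E'
from off import *
im,d,c=off(); s=status.sense(); R=np.array(s["ee_rot"]); t=np.array(s["tcp_pos"])
cv2.imwrite("pics/g.png",cv2.resize(im[120:400,180:460],(600,600))[:,:,::-1])
a=np.radians(15.3); G=np.array([[np.cos(a),np.sin(a)],[-np.sin(a),np.cos(a)]]); b=(t+R@[c[0]/1000,c[1]/1000,0])[:2]
print("gauge xy",G@(b-[.6397,.0046]),"bottom z",t[2]-.158)
P=pts("wrist",np.ones_like(d,bool),d); g=(P[:,:2]-[.6397,.0046])@G.T
m=(P[:,2]>.03)&(P[:,2]<.0585)&(abs(g[:,0])<.06)&(abs(g[:,1])<.075)
for lo in range(-40,20,8):
    k=m&(g[:,0]>lo/1000)&(g[:,0]<(lo+8)/1000); L=g[k&(g[:,1]>0),1]; Rr=g[k&(g[:,1]<0),1]
    if len(L)>5 and len(Rr)>5: print(lo,len(L),len(Rr),np.round([np.percentile(L,2)*1000,np.percentile(Rr,98)*1000],1))
E
```

```text
16.2 [ 0.5724 -0.0148  0.1963] yaw y 105.37 z [ 0.001 -0.    -1.   ]
top z 0.06982055604498377
bush in tool [-1.37  0.87] 15.005904197692871 596 world [ 0.57352016 -0.0136265   0.12647336]
gauge xy [-6.88040300e-02 -7.01197893e-05] bottom z 0.0381506104838272
-40 135 119 [ 31.4 -31.7]
-32 28 26 [ 31.8 -31.9]
-24 44 52 [ 18.5 -18.5]
-16 379 374 [ 18.2 -17.9]
-8 64 69 [ 18.1 -17.8]
0 38 43 [ 18.1 -17.8]
8 30 35 [ 18.2 -17.8]
```

View pics/g.png

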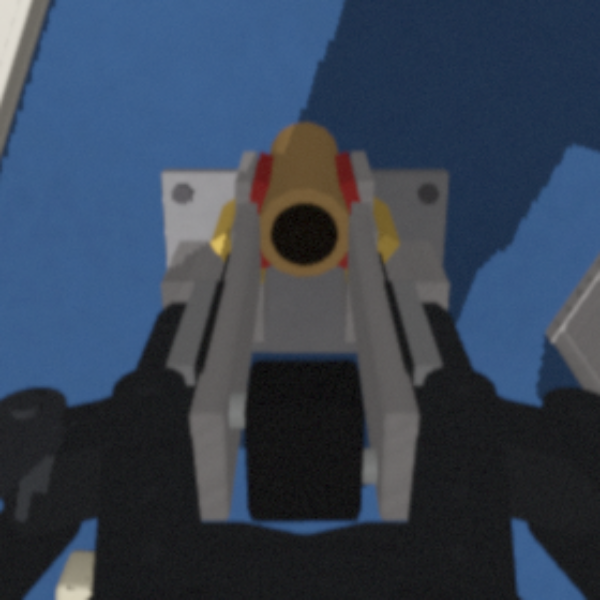

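The view shows the bush centred before the flare, gap edges symmetric (±18 mm in its frame). Lowering and entering slowly.

Request:
step_arm:
  series: [0,0,0.3,0,-0.8,0,0,0.3,0,-0.8,0,0,0,0,-0.8,0,0,0,0,-0.8,0,0,0,0,-0.8]

```text
time: 16.67
tcp_pos: [0.5719, -0.0148, 0.1773]
ee_rot: [[-0.964, -0.265, -0.001], [-0.265, 0.964, 0.0], [0.001, 0.0, -1.0]]
contact_force: [-0.1, -0.2, -3.7]
opening: 0.0364
finger_force: 61.4
```

Request:
step_arm:
  series: [-0.2,0,0,0,-0.8,-0.3,0,0,0,-0.8,-0.3,0,0,0,-0.8,-0.3,0,0,0,-0.8,-0.2,0,0,0,-0.8]

```text
time: 17.08
tcp_pos: [0.6115, -0.0041, 0.178]
ee_rot: [[-0.964, -0.265, 0.002], [-0.265, 0.964, 0.0], [-0.001, -0.0, -1.0]]
contact_force: [-0.0, 0.1, -4.3]
opening: 0.0362
finger_force: 61.4
```

Request:
step_arm:
  series: [-0.2,0,0,0,-0.8,-0.25,0,0,0,-0.8,-0.25,0,0,0,-0.8,-0.2,0,0,0,-0.8,0,0,0,0,-0.8]

```text
time: 17.5
tcp_pos: [0.6372, 0.003, 0.1778]
ee_rot: [[-0.964, -0.265, 0.001], [-0.265, 0.964, 0.0], [-0.001, -0.0, -1.0]]
contact_force: [0.2, -0.4, -4.9]
opening: 0.0362
finger_force: 61.4
```

Request:
step_arm:
  series: [-0.2,0,0,0,-0.8,-0.3,0,0,0,-0.8,-0.3,0,0,0,-0.8,-0.3,0,0,0,-0.8,-0.3,0,0,0,-0.8]

```text
time: 17.92
tcp_pos: [0.6773, 0.014, 0.1778]
ee_rot: [[-0.964, -0.265, 0.0], [-0.265, 0.964, 0.0], [-0.0, -0.0, -1.0]]
contact_force: [-0.5, -0.3, -5.4]
opening: 0.0363
finger_force: 61.4
```

Request:
step_arm:
  series: [-0.3,0,0,0,-0.8,-0.2,0,0,0,-0.8,0,0,0,0,-0.8,0,0,0,0,-0.8,0,0,0,0,-0.8]

```text
time: 18.33
tcp_pos: [0.6902, 0.0177, 0.1774]
ee_rot: [[-0.964, -0.265, -0.001], [-0.265, 0.964, -0.0], [0.001, 0.0, -1.0]]
contact_force: [-1.0, 0.1, -5.1]
opening: 0.0357
finger_force: 61.4
```

Passed the gauge with no contact force. Lifting and heading to the pad.

Request:
step_arm:
  series: [0,0,-0.3,0,-0.8,0,0,-0.6,0,-0.8,0,0,-0.8,0,-0.8,0,0,-0.9,0,-0.8,0.2,-0.3,-0.9,0,-0.8]

```text
time: 18.75
tcp_pos: [0.6871, 0.0087, 0.2843]
ee_rot: [[-0.964, -0.266, -0.0], [-0.266, 0.964, 0.001], [-0.0, 0.001, -1.0]]
contact_force: [-0.1, -1.0, -5.3]
opening: 0.036
finger_force: 61.4
```

Request:
step_arm:
  series: [0.48,-0.74,-0.5,0,-0.8,0.48,-0.74,-0.1,0,-0.8,0.48,-0.74,0,0,-0.8,0.48,-0.74,0,0,-0.8,0.48,-0.74,0,0,-0.8]

```text
time: 19.17
tcp_pos: [0.6463, -0.1197, 0.3019]
ee_rot: [[-0.964, -0.265, 0.001], [-0.265, 0.964, -0.0], [-0.001, -0.0, -1.0]]
contact_force: [0.6, 0.3, -4.8]
opening: 0.0363
finger_force: 61.5
```

Request:
step_arm:
  series: [0.48,-0.74,0,0,-0.8,0.48,-0.74,0,0,-0.8,0.48,-0.74,0,0,-0.8,0.48,-0.74,0,0,-0.8,0.48,-0.74,0,0,-0.8]

```text
time: 19.58
tcp_pos: [0.6063, -0.2459, 0.3017]
ee_rot: [[-0.964, -0.265, 0.0], [-0.265, 0.964, -0.0], [-0.0, -0.0, -1.0]]
contact_force: [-0.1, -0.4, -5.0]
opening: 0.0364
finger_force: 61.5
```

Request:
step_arm:
  series: [0.48,-0.74,0,0,-0.8,0.48,-0.74,0,0,-0.8,0.2,-0.3,0,0,-0.8,0,0,0,0,-0.8,0,0,0,0,-0.8]

```text
time: 20.0
tcp_pos: [0.5874, -0.3057, 0.3012]
ee_rot: [[-0.965, -0.263, 0.0], [-0.263, 0.965, 0.0], [-0.0, 0.0, -1.0]]
contact_force: [0.6, 0.1, -5.0]
opening: 0.0363
finger_force: 61.5
```

```bash
cat > pad.py <<'E'
from off import *
im,d,c=off(); s=status.sense(); R=np.array(s["ee_rot"]); t=np.array(s["tcp_pos"])
m=((im[...,1].astype(int)-im[...,0]>25)&(im[...,1].astype(int)-im[...,2]>25)).astype(np.uint8)
n,l,st,_=cv2.connectedComponentsWithStats(m); k=1+st[1:,4].argmax(); Q=pts("wrist",l==k,d)
pc,pr=cv2.minEnclosingCircle((Q[:,:2]*1000).astype(np.float32)); print("pad",pc,pr,len(Q),np.median(Q[:,2]))
b=t+R@[c[0]/1000,c[1]/1000,0]; e=R.T@(np.r_[np.array(pc)/1000,0]-np.r_[b[:2],0]); print("needed tool shift mm",np.round(e[:2]*1000,1))
cv2.imwrite("pics/p%d.png"%(t[2]*1000),im[:,:,::-1])
E
python3 pad.py
```

```text
20.0 [ 0.5874 -0.3057  0.3012] yaw y 105.28 z [ 3.e-04  5.e-04 -1.e+00]
top z 0.06967771604155415
bush in tool [-2.01  1.29] 14.72392749786377 738 world [ 0.58902992 -0.3038576   0.2315258 ]
pad (586.7689819335938, -310.5867004394531) 31.639558792114258 1637 0.007588366862342377
needed tool shift mm [ 4.5 -6.5]
```

Request:
step_arm:
  series: [0.15,-0.22,0.3,0,-0.8,0,0,0.5,0,-0.8,0,0,0.6,0,-0.8,0,0,0.6,0,-0.8,0,0,0.6,0,-0.8]

```text
time: 20.47
tcp_pos: [0.5854, -0.3122, 0.2215]
ee_rot: [[-0.964, -0.266, -0.0], [-0.266, 0.964, 0.0], [0.0, 0.0, -1.0]]
contact_force: [0.1, 0.0, -5.3]
opening: 0.0359
finger_force: 61.6
```

Request:
step_arm:
  series: [0,0,0.6,0,-0.8,0,0,0.5,0,-0.8,0,0,0.3,0,-0.8,0,0,0.2,0,-0.8,0,0,0,0,-0.8]

```text
time: 20.88
tcp_pos: [0.5848, -0.3123, 0.1733]
ee_rot: [[-0.964, -0.266, -0.002], [-0.266, 0.964, 0.001], [0.002, 0.002, -1.0]]
contact_force: [0.1, 0.9, -4.5]
opening: 0.0364
finger_force: 61.5
```

Request:
step_arm:
  series: [0,0,0,0,-0.8,0,0,0,0,-0.8,0,0,0,0,-0.8,0,0,0,0,-0.8,0,0,0,0,-0.8]

```text
time: 21.3
tcp_pos: [0.5855, -0.3132, 0.1755]
ee_rot: [[-0.964, -0.265, 0.001], [-0.265, 0.964, -0.001], [-0.001, -0.001, -1.0]]
contact_force: [-0.2, -0.5, -4.8]
opening: 0.0362
finger_force: 61.5
```

```bash
python3 pad.py
```

```text
21.3 [ 0.5855 -0.3132  0.1755] yaw y 105.36 z [ 1.e-03 -5.e-04 -1.e+00]
top z 0.06976946367274119
bush in tool [-1.62  0.94] 14.96848201751709 756 world [ 0.58691344 -0.31190613  0.1056878 ]
pad (585.5584106445312, -311.4998779296875) 31.56522560119629 1543 0.007469509831684595
needed tool shift mm [1.1 0.6]
```

Centred within about 1 mm. Lowering slowly until touch.

Request:
step_arm:
  series: [0,0,0.15,0,-0.8,0,0,0.05,0,-0.8,0,0,0,0,-0.8,0,0,0,0,-0.8,0,0,0,0,-0.8]

```text
time: 21.77
tcp_pos: [0.5852, -0.313, 0.1685]
ee_rot: [[-0.964, -0.265, -0.0], [-0.265, 0.964, 0.0], [0.0, 0.0, -1.0]]
contact_force: [-0.2, -0.4, -4.9]
opening: 0.0361
finger_force: 61.6
```

Request:
step_arm:
  series: [0,0,0.05,0,-0.8,0,0,0,0,-0.8,0,0,0,0,-0.8,0,0,0,0,-0.8,0,0,0,0,-0.8]

```text
time: 22.18
tcp_pos: [0.5855, -0.3131, 0.168]
ee_rot: [[-0.964, -0.265, 0.001], [-0.265, 0.964, -0.0], [-0.001, -0.001, -1.0]]
contact_force: [-1.4, 1.4, 5.6]
opening: 0.0366
finger_force: 62.2
```

Request:
step_arm:
  series: [0,0,0,0,-0.2,0,0,0,0,-0.1,0,0,0,0,0,0,0,0,0,0.08,0,0,0,0,0.13]
  force: 40

```text
time: 22.6
tcp_pos: [0.5852, -0.313, 0.1669]
ee_rot: [[-0.964, -0.265, -0.0], [-0.265, 0.964, 0.0], [0.0, 0.0, -1.0]]
contact_force: [1.0, -0.0, -2.4]
opening: 0.048
finger_force: 4.5
```

Request:
step_arm:
  series: [0,0,0,0,0.13,0,0,0,0,0.13,0,0,0,0,0.13,0,0,0,0,0.13,0,0,0,0,0.13]

```text
time: 23.02
tcp_pos: [0.5853, -0.313, 0.1672]
ee_rot: [[-0.964, -0.265, 0.0], [-0.265, 0.964, -0.0], [-0.0, -0.0, -1.0]]
contact_force: [-0.1, 0.3, -1.4]
opening: 0.0484
finger_force: 4.5
```

```bash
python3 - <<'E'
from rel import *
im,d=rel(.098,.05,.1); cv2.imwrite("pics/rel.png",cv2.resize(im[120:400,180:460],(600,600))[:,:,::-1])
E
```

```text
23.02 [ 0.5853 -0.313   0.1672] [ 1.e-04 -1.e-04 -1.e+00]
bush 1472 ((581.3203125, -312.6945495605469), 20.87276268005371)
red 577 [[0.5667, -0.3358, 0.061], [0.6047, -0.2906, 0.0923]] centre [ 0.5857 -0.3132  0.0766]
```

View pics/rel.png

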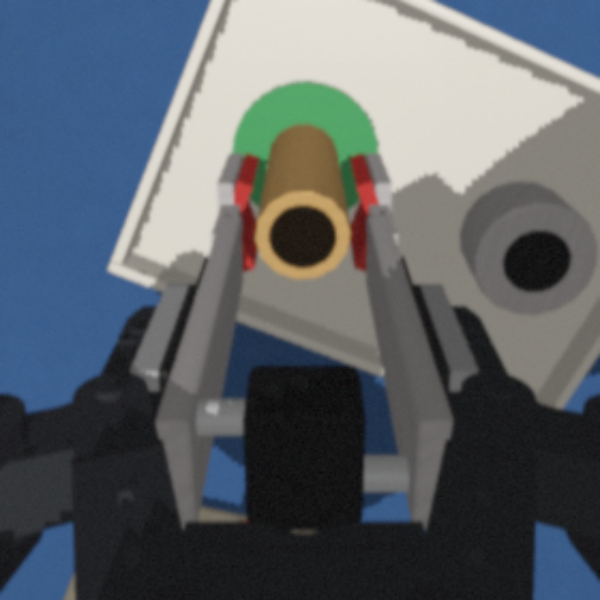

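The bush stands on the pad with clear space to both jaws. Lifting the tongs off and returning to the rest.

Request:
step_arm:
  series: [0,0,-0.2,0,0.13,0,0,-0.4,0,0.13,0,0,-0.5,0,0.13,0,0,-0.6,0,0.13,0,0,-0.7,0,0.13]

```text
time: 23.48
tcp_pos: [0.585, -0.3129, 0.2405]
ee_rot: [[-0.964, -0.265, -0.0], [-0.265, 0.964, 0.0], [0.0, 0.0, -1.0]]
contact_force: [-0.4, -0.9, -1.2]
opening: 0.0484
finger_force: 4.5
```

Request:
step_arm:
  series: [0,0,-0.8,0,0.13,0,0,-0.8,0,0.13,0,0,-0.7,0,0.13,0.1,0.4,-0.4,0,0.13,0.16,0.76,-0.2,0,0.13]

```text
time: 23.9
tcp_pos: [0.5699, -0.2833, 0.3302]
ee_rot: [[-0.965, -0.264, 0.006], [-0.264, 0.965, -0.003], [-0.004, -0.005, -1.0]]
contact_force: [-0.5, -0.1, -1.8]
opening: 0.0483
finger_force: 4.5
```

Request:
step_arm:
  series: [0.16,0.76,0,0,0.13,0.16,0.76,0,0,0.13,0.16,0.76,0,0,0.13,0.16,0.76,0,0,0.13,0.16,0.76,0,0,0.13]

```text
time: 24.32
tcp_pos: [0.5146, -0.1771, 0.3276]
ee_rot: [[-0.964, -0.265, 0.002], [-0.265, 0.964, -0.001], [-0.001, -0.001, -1.0]]
contact_force: [-0.1, 1.5, -1.4]
opening: 0.0483
finger_force: 4.6
```

Request:
step_arm:
  series: [0.16,0.76,0,0,0.13,0.16,0.76,0,0,0.13,0.16,0.76,0,0,0.13,0.16,0.76,0,0,0.13,0.16,0.76,0,0,0.13]

```text
time: 24.73
tcp_pos: [0.4613, -0.0735, 0.3276]
ee_rot: [[-0.964, -0.265, 0.002], [-0.265, 0.964, -0.0], [-0.002, -0.001, -1.0]]
contact_force: [0.2, 0.8, -1.8]
opening: 0.0482
finger_force: 4.5
```

Request:
step_arm:
  series: [0.16,0.76,0,0,0.13,0.1,0.4,0,0.08,0.13,0,0,0,0.09,0.13,0,0,0,0.08,0.13,0,0,0,0,0.13]

```text
time: 25.15
tcp_pos: [0.4451, -0.0426, 0.3276]
ee_rot: [[-1.0, -0.016, 0.002], [-0.016, 1.0, -0.0], [-0.002, -0.0, -1.0]]
contact_force: [-0.3, 0.3, -1.8]
opening: 0.0484
finger_force: 4.6
```

```bash
python3 - <<'E'
from rel import *
t=np.array(status.sense()["tcp_pos"])
im,d=rel(.3,t[2]-.125,t[2]-.06)
im,d=viewer.capture("scene"); m=np.ones_like(d,bool); P=pts("scene",m,d)
T=P[(abs(P[:,2]-.098)<.004)&(abs(P[:,0]-.586)<.03)&(abs(P[:,1]+.311)<.03)]; print("bush top scene",len(T),cv2.minEnclosingCircle((T[:,:2]*1000).astype(np.float32)) if len(T)>4 else 0)
E
```

```text
25.15 [ 0.4451 -0.0426  0.3276] [ 2.1e-03 -3.0e-04 -1.0e+00]
bush 129 ((445.590087890625, -42.47566604614258), 22.05011749267578)
red 617 [[0.4315, -0.064, 0.2214], [0.4607, -0.0204, 0.2525]] centre [ 0.4461 -0.0422  0.237 ]
bush top scene 59 ((586.77197265625, -310.89385986328125), 15.850717544555664)
```

Request:
step_arm:
  series: [-0.01,0.04,0.3,0,0.13,0,0,0.6,0,0.13,0,0,0.6,0,0.13,0,0,0.6,0,0.13,0,0,0.6,0,0.13]

```text
time: 25.67
tcp_pos: [0.4452, -0.0418, 0.244]
ee_rot: [[-1.0, -0.02, -0.0], [-0.02, 1.0, 0.0], [0.0, 0.0, -1.0]]
contact_force: [-0.7, 0.2, -1.9]
opening: 0.048
finger_force: 4.6
```

Request:
step_arm:
  series: [0,0,0.6,0,0.13,0,0,0.6,0,0.13,0,0,0.6,0,0.13,0,0,0.4,0,0.13,0,0,0.2,0,0.13]

```text
time: 26.08
tcp_pos: [0.4442, -0.0417, 0.1712]
ee_rot: [[-1.0, -0.019, -0.003], [-0.019, 1.0, 0.0], [0.003, 0.0, -1.0]]
contact_force: [0.1, -0.3, -1.2]
opening: 0.0486
finger_force: 4.6
```

Request:
step_arm:
  series: [0,0,0,0,0.13,0,0,0,0,0.13,0,0,0,0,0.13,0,0,0,0,0.13,0,0,0,0,0.13]

```text
time: 26.5
tcp_pos: [0.4458, -0.0418, 0.174]
ee_rot: [[-1.0, -0.018, 0.002], [-0.018, 1.0, -0.0], [-0.002, -0.0, -1.0]]
contact_force: [0.6, -0.4, -0.8]
opening: 0.0482
finger_force: 4.6
```

```bash
python3 - <<'E'
from rel import *
t=np.array(status.sense()["tcp_pos"])
im,d=rel(.3,t[2]-.125,t[2]-.06)
P=pts("wrist",np.ones_like(d,bool),d); x,y,z=P.T
Q=P[(abs(x-.446)<.035)&(abs(y+.041)<.055)&(abs(z-.05)<.0025)]; print("rim",len(Q),cv2.minAreaRect((Q[:,:2]*1000).astype(np.float32)))
cv2.imwrite("pics/r.png",cv2.resize(im[120:400,180:460],(600,600))[:,:,::-1])
E
```

```text
26.5 [ 0.4458 -0.0418  0.174 ] [ 1.5e-03 -2.0e-04 -1.0e+00]
red 1076 [[0.4193, -0.0816, 0.049], [0.4696, -0.0201, 0.0987]] centre [ 0.4445 -0.0509  0.0739]
rim 1634 ((446.0946960449219, -40.761356353759766), (54.52681350708008, 86.20796966552734), 1.1538047790527344)
```

View pics/r.png

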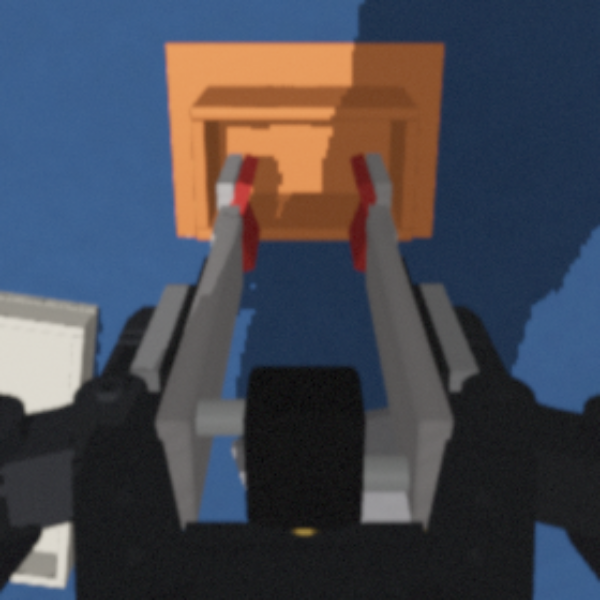

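The jaws are above the open rest and aligned to about 1 mm. Lowering.

Request:
step_arm:
  series: [-0.01,0.03,0.3,0,0.13,0,0,0.5,0,0.13,0,0,0.5,0,0.13,0,0,0.4,0,0.13,0,0,0.2,0,0.13]

```text
time: 26.97
tcp_pos: [0.4449, -0.0406, 0.1148]
ee_rot: [[-1.0, -0.018, -0.002], [-0.018, 1.0, 0.0], [0.002, 0.0, -1.0]]
contact_force: [-1.6, 0.3, 20.0]
opening: 0.048
finger_force: 0.0
```

Request:
step_arm:
  series: [0,0,0.05,0,0.13,0,0,0,0,0.13,0,0,0,0,0.13,0,0,0,0,0.13,0,0,0,0,0.13]

```text
time: 27.38
tcp_pos: [0.4461, -0.0408, 0.1151]
ee_rot: [[-1.0, -0.018, 0.001], [-0.018, 1.0, -0.0], [-0.001, -0.0, -1.0]]
contact_force: [1.0, 0.1, 1.7]
opening: 0.0482
finger_force: 1.9
```

Request:
step_arm:
  series: [0,0,0,0,0.2,0,0,0,0,0.3,0,0,0,0,0.4,0,0,0,0,0.7,0,0,0,0,1]

```text
time: 27.8
tcp_pos: [0.4455, -0.0409, 0.1146]
ee_rot: [[-1.0, -0.018, -0.0], [-0.018, 1.0, -0.0], [0.0, -0.0, -1.0]]
contact_force: [0.2, -0.1, -0.3]
opening: 0.0813
finger_force: 0.0
```

Request:
step_arm:
  series: [0,0,0,0,1,0,0,0,0,1,0,0,0,0,1,0,0,0,0,1,0,0,0,0,1]

```text
time: 28.22
tcp_pos: [0.4456, -0.0408, 0.1147]
ee_rot: [[-1.0, -0.018, -0.0], [-0.018, 1.0, -0.0], [0.0, -0.0, -1.0]]
contact_force: [0.4, 0.5, -0.2]
opening: 0.0855
finger_force: 0.0
```

Request:
step_arm:
  series: [0,0,-0.2,0,1,0,0,-0.4,0,1,0,0,-0.6,0,1,0,0,-0.8,0,1,0,0,-0.8,0,1]

```text
time: 28.63
tcp_pos: [0.4451, -0.0407, 0.1997]
ee_rot: [[-1.0, -0.018, -0.001], [-0.018, 1.0, 0.0], [0.001, 0.0, -1.0]]
contact_force: [0.6, 0.5, -1.0]
opening: 0.0852
finger_force: 0.0
```

Request:
step_arm:
  series: [0,0,-0.8,0,1,0,0,-0.8,0,1,0,0,-0.8,0,1,0,0,-0.5,0,1,0,0,0,0,1]

```text
time: 29.05
tcp_pos: [0.4474, -0.041, 0.2894]
ee_rot: [[-1.0, -0.018, 0.007], [-0.018, 1.0, -0.001], [-0.007, -0.001, -1.0]]
contact_force: [1.4, -0.5, 0.1]
opening: 0.085
finger_force: 0.0
```

```bash
python3 - <<'E'
from h import *
s=status.sense(); print(s["time"],s["tcp_pos"],s["finger_force"])
def rect(P,sel,n):
    Q=P[sel]; print(n,len(Q),cv2.minAreaRect((Q[:,:2]*1000).astype(np.float32)) if len(Q)>4 else 0, np.median(Q[:,2]) if len(Q) else 0)
for c in ["wrist","side"]:
    im,d=viewer.capture(c); P=pts(c,np.ones_like(d,bool),d); x,y,z=P.T
    rect(P,(abs(x-.446)<.05)&(abs(y+.041)<.06)&(z>.14)&(z<.155),c+" tongs top")
    rect(P,(abs(x-.446)<.05)&(abs(y+.041)<.06)&(abs(z-.05)<.003),c+" rest rim")
    rect(P,(abs(x-.587)<.03)&(abs(y+.311)<.03)&(abs(z-.098)<.005),c+" bush top")
    cv2.imwrite(f"pics/end_{c}.png",im[:,:,::-1])
E
```

```text
29.05 [ 0.44738183 -0.04099014  0.2894271 ] 0.0
wrist tongs top 1125 ((446.3492431640625, -36.750030517578125), (23.76180076599121, 55.59758377075195), 1.3874727487564087) 0.1463861392693484
wrist rest rim 580 ((444.6225280761719, -40.64871597290039), (53.93836212158203, 85.67060089111328), 0.8084933757781982) 0.04788184106512028
wrist bush top 463 ((585.8662719726562, -311.6647644042969), (29.484394073486328, 29.363290786743164), 39.93220901489258) 0.09538718342707675
side tongs top 98 ((447.16888427734375, -41.36467742919922), (23.81601333618164, 60.94772720336914), 3.6428604125976562) 0.14810309668459443
side rest rim 93 ((444.7597961425781, -44.53595733642578), (54.36170196533203, 93.30987548828125), 1.061645269393921) 0.05056907436805178
side bush top 73 ((586.989990234375, -313.14581298828125), (31.471817016601562, 27.117626190185547), 76.73042297363281) 0.09881164912575228
```

Request:
step_arm:
  series: [0,0,0,0,1,0,0,0,0,1,0,0,0,0,1,0,0,0,0,1,0,0,0,0,1]

```text
time: 29.57
tcp_pos: [0.4454, -0.0408, 0.2852]
ee_rot: [[-1.0, -0.018, -0.001], [-0.018, 1.0, 0.0], [0.001, 0.0, -1.0]]
contact_force: [-0.1, -1.0, 0.6]
opening: 0.085
finger_force: 0.0
```

```bash
python3 -c "
from plant import manip
print(manip.sign_off())"
```

```text
the job is handed in; nothing more can be done
None
```

I handed the job in at 29.6 s of the 61 s allowed, but the hand-in returned no verdict: the slim bush went through the gauge with no contact force showing in the readings and now stands within about 2 mm of the pad's centre, and the tongs are released, standing in their rest.

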